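# Page the waiting room from the clinic's desk intercom

### The arm

A 6-joint arm with a two-finger parallel gripper is mounted at the origin on the work surface. World frame = base frame: x ahead of the robot, y to its left, z up, the work surface at z = 0. Lengths are in m, angles in rad, forces in N, time in s.
With the tool pointing down it reaches from about 0.3 to 0.875 m from the base axis. Payload 6.4 kg.
Tool frame: the origin (TCP) lies between the finger pads; the fingertips stand 19 mm ahead of it and the grasp point (between the pads) is the TCP (ctrl.tips_ahead is the z of the fingertips in the tool frame, in m); z points along the fingers, y is the line along which they close (so a half turn about z gives the same grasp; the last joint's range is limited). The gripper opens to 85 mm and grips with 20 to 120 N. Pads are 22 mm wide; open, the fingers measure 114 mm over their backs; the gripper's body (76 mm by 85 mm) begins 54 mm behind the grasp point. The pads swing forward as they close: fully open they stand 13 mm farther back than shut.
Start: joints at [1.102, 0.181, 1.607, -0, 1.354, -0.206], TCP at [0.149, 0.555, 0.25] pointing down, gripper open.
Joint ranges: [-2.99, 2.99], [-0.89, 2.07], [0.3, 2.58], [-1.14, 4.28], [0, 2.63], [-3.12, 3.12]. Speed limits (rad/s): [2.57, 2.57, 3.01, 3.14, 3.14, 3.14].

### API

Orientations are given as a unit quaternion [w, x, y, z].
In Python, from bench import readout, vision, ctrl gives the robot as it stands.
- The arm moves only by the tool play_rows, never from a script. Its arguments are lists of equal length, an entry for each row: "xyz": the shift along the tool's x, y, z in mm, a list of three; "rot": the turn, a rotation vector about the tool's x, y, z in rad, a list of three; "grip": the opening, from 0 (shut) to 1 (fully open). In form: {"xyz": [[x, y, z], ...], "rot": [[rx, ry, rz], ...], "grip": [grip, ...]}. A call has exactly 10 rows; each row is the pose to reach, as a shift and turn from the pose commanded when the call began, along the tool's axes at that moment; what a row does not reach only later rows make up. A row lasts 1/8 s, in which the tool goes at most 62.5 mm and 10.7 degrees, less where a joint would pass 70% of its speed; a pose out of reach is approached as far as the arm can. A call with a gripper value outside its range is refused whole. The fingers move at their own pace and stop on an object; the grip force is fixed at half the most. Time passes only in rows, so rows that repeat a pose let the fingers close, or fill a call up. It gives the time, the measured TCP pose, the force, the opening and the grip force at its end, in the units of the state.
- readout.get_obs(): the state, without advancing time (a new reading comes with each control period).
- vision.camera(name): name is "side" or "top" or "wrist"; returns a dict with "color" (480x640x3 uint8, red, green, blue), "depth" (480x640 float32, m along the optical axis (not along the pixel's ray), 0 where there is no reading), "camera_matrix" (3x3 intrinsics, pixels), "k1" (the pictures are not rectified: a ray, as slopes to the right and down, at radius r is drawn at 1 + k1 r^2 times it, then the intrinsics apply), "extrinsics" (4x4, takes a point from camera to world coordinates); the wrist camera has in their place "hand_eye" (4x4, takes a point from camera to tool coordinates, whose origin is the TCP and whose axes are the flange's). Camera axes: x right, y down, z forward; pixel columns grow to the right and rows downward; lengths in m; the calibration is good to about 2 mm. A picture is of the moment at which its call begins: read the wrist's pose just before it.
- ctrl.hand_in(): hands the job in; it is judged then, once.
The state is a dict: "time_s": time; "q": joint angles; "dq": joint speeds; "joint_efforts": joint torques, N m; "eef_pos": TCP position; "eef_rot": TCP orientation; "wrist_force": force on the tool from outside, world axes, zero at the start; "torque": the same for the moment, N m; "opening": opening from 0.0 (shut) to 1.0 (fully open); "grasp_force": force on a finger pad.
Only numpy, scipy, OpenCV 4.12 (cv2) and the standard library are available. Lean on these libraries where they do the work, as an engineer would, in place of code of your own. Each camera call takes 0.05 s, during which the arm holds its last target. There are 200 camera calls.

### The job

Make a call to the waiting room on the desk intercom: with the fingertips, gently press the red power key fully down, then the blue zone key (the waiting room), so that both stay down, and then press the dark grey talk bar fully down and keep it down; the program finishes while holding the bar down. Leave the other zone keys up, and do not lift or shift the handset or anything else on the desk.

Things in the scene. Friction and masses are not known exactly. Their poses are not given: they have to be found in the camera images.
- station: desk intercom, ivory, 206 (x) by 306 (y) mm, fixed. Origin: centre of underside; x to its rear, y to its left seen from the robot. Flat deck 55 mm high; rear speaker bar (x +57 to +99, y -147 to +60) 21 mm above it; handset at y +108. Zone keys, colours in any order, at x +20, y +25, -20, -65, -110. Front row, x -55: red power key at y +25, dark grey talk bar centred at y -70.
- power_key: black bezel of the red power key, fixed in the station's deck, 30 by 30 mm; origin at its centre at deck height, axes parallel to the station's. Bezel 2 mm high. The cap moves in it, on a rubber mount: past the end of its travel it gives about 1 mm more for each further 4.5 N and springs back
- blue_key: black bezel of the blue zone key, fixed in the station's deck, 30 by 30 mm; origin at its centre at deck height, axes parallel to the station's. Bezel 2 mm high. The cap moves in it, on a rubber mount: past the end of its travel it gives about 1 mm more for each further 4.5 N and springs back
- talk_bar: black bezel of the dark grey talk bar, fixed in the station's deck, 36 mm (x) by 90 mm (y); origin at its centre at deck height, axes parallel to the station's. Bezel 2 mm high. The cap moves in it, on a rubber mount: past the end of its travel it gives about 1 mm more for each further 4.5 N and springs back
- power_key_top (a point): centre of the top face of the red power key's cap (20 by 20 mm); 12 mm above the deck (67 mm above the desk) when up, and moves down with the cap; axes parallel to the station's
- power_key_cap (a joint): travel of the red power key in m: 0 up (off), 0.006 fully down (on; counts as on from 0.004). Latching: it takes about 3 N to push and stays down where it is pushed, and does not come up again
- blue_key_top (a point): centre of the top face of the blue zone key's cap (20 by 20 mm); 12 mm above the deck (67 mm above the desk) when up, and moves down with the cap; axes parallel to the station's
- blue_key_cap (a joint): travel of the blue zone key in m: 0 up (off), 0.006 fully down (on; counts as on from 0.004). Latching: it takes about 3 N to push and stays down where it is pushed, and does not come up again
- yellow_key_top (a point): centre of the top face of the yellow zone key's cap (20 by 20 mm); 12 mm above the deck (67 mm above the desk) when up, and moves down with the cap; axes parallel to the station's
- yellow_key_cap (a joint): travel of the yellow zone key in m: 0 up (off), 0.006 fully down (on; counts as on from 0.004). Latching: it takes about 3 N to push and stays down where it is pushed, and does not come up again
- green_key_top (a point): centre of the top face of the green zone key's cap (20 by 20 mm); 12 mm above the deck (67 mm above the desk) when up, and moves down with the cap; axes parallel to the station's
- green_key_cap (a joint): travel of the green zone key in m: 0 up (off), 0.006 fully down (on; counts as on from 0.004). Latching: it takes about 3 N to push and stays down where it is pushed, and does not come up again
- white_key_top (a point): centre of the top face of the white zone key's cap (20 by 20 mm); 12 mm above the deck (67 mm above the desk) when up, and moves down with the cap; axes parallel to the station's
- white_key_cap (a joint): travel of the white zone key in m: 0 up (off), 0.006 fully down (on; counts as on from 0.004). Latching: it takes about 3 N to push and stays down where it is pushed, and does not come up again
- talk_bar_top (a point): centre of the top face of the dark grey talk bar's cap (26 mm (x) by 80 mm (y)); 12 mm above the deck (67 mm above the desk) when up, and moves down with the cap; axes parallel to the station's
- talk_bar_cap (a joint): travel of the talk bar in m: 0 up, 0.006 fully down. Sprung: starts to move at about 2 N, fully down at about 5.5 N, and rises again when let go. Talking from 0.004 on. The rubber mount's give comes on top of this value
- handset: black telephone handset, 188 mm long, 47 mm wide, 41 mm high, loose, lying face down on the left of the station along its x; origin under its middle at deck height. Bystander: not to be lifted
- glue_stick: glue stick, white with orange band and blue cap, diameter 27 mm, 90 mm tall, standing loose to the right of the station; origin at the centre of its foot. Bystander
- stapler: red and black stapler, 130 by 36 by 51 mm, loose to the right of the station; origin under its centre. Bystander
- tape_roll: yellow roll of tape lying flat, diameter 92 mm, 24 mm high, loose on the left; origin under its centre. Bystander
- mug: white mug, diameter 80 mm, 95 mm tall, loose, left; origin under its centre. Bystander
- pen_pot: square dark pen pot, 85 mm wide, 100 mm tall, its pens reaching to 155 mm, loose, right; origin under its centre. Bystander
- stamp: self-inking stamp with blue top, 64 by 36 by 58 mm, standing loose, right; origin under its centre. Bystander

How it is judged:
On the way, in this order (a step that is already met when the one before it is completed fails the run):
1. the red power key is pressed down with the fingertips (value of joint power_key_cap above 0.004 m and contact force between the fingers and power_key above 0.3 N), for 0.04 s.
2. then the blue zone key is pressed down with the fingertips (value of joint blue_key_cap above 0.004 m and contact force between the fingers and blue_key above 0.3 N), for 0.04 s.
3. then the talk bar is held down with the fingertips (value of joint talk_bar_cap above 0.004 m and contact force between the fingers and talk_bar above 0.5 N), for 0.3 s.
At the end, for the whole second after the job is handed in: The power key and the blue zone key are down (at least 4 of their 6 mm), the fingertips hold the talk bar at least 4 of its 6 mm down, the yellow, green and white keys are up (within 2 mm), and every loose thing is within 15 mm of where it stood (all of step 3 and value of joint each of power_key_cap, blue_key_cap above 0.004 m and value of joint each of yellow_key_cap, green_key_cap, white_key_cap below 0.002 m and distance of each of handset, glue_stick, stapler, tape_roll, mug, pen_pot, stamp from where it was at the start of the episode below 0.015 m); the arm keeps its last pose, push and grip.
It fails at once if the blue zone key pressed (3 mm or more) before the power is on (value of joint blue_key_cap above 0.003 m and value of joint power_key_cap below 0.004 m).
It fails at once if the talk bar pressed (3 mm or more) before the power is on and the blue zone is selected (value of joint talk_bar_cap above 0.003 m and value of joint any of power_key_cap, blue_key_cap below 0.004 m).
It fails at once if another zone key pressed by 2 mm or more (value of joint any of yellow_key_cap, green_key_cap, white_key_cap above 0.002 m).
It fails at once if a key, the bar or the station pressed harder than 25 N (contact force between the fingers and power_key above 25 N or contact force between the fingers and blue_key above 25 N or contact force between the fingers and talk_bar above 25 N or contact force between the fingers and station above 25 N).
It fails at once if the handset or another loose thing lifted or shifted by more than 15 mm (distance of any of handset, glue_stick, stapler, tape_roll, mug, pen_pot, stamp from where it was at the start of the episode above 0.015 m).
It also fails if it takes over 42 s, if anything falls off the work surface, if the arm or the gripper's body presses on something with over 40 N, if the wrist force passes 120 N, or if a joint passes its speed limit or range.

## Working session

There is one attempt and no reset: what is moved stays moved. The work goes in short steps, Python scripts to look and compute and a tool call to move; the robot and the scene stay as the last step left them, time stands still between calls to the robot, and variables do not carry over. Pictures are saved under pics/ and viewed, at most 10 in all, crops included, and the job is handed in when it is done.

Besides the shell and the picture viewer there is one more tool, called after "Request:" as name(argument=value, ...) on one line, values as JSON. play_rows: Moves the arm, as the interface text tells. Its arguments: {"type":"object","properties":{"xyz":{"type":"array","items":{"type":"array","items":{"type":"number"}}},"rot":{"type":"array","items":{"type":"array","items":{"type":"number"}}},"grip":{"type":"array","items":{"type":"number"}}},"required":["xyz","rot","grip"]}

```bash
mkdir -p pics; cat > h.py <<'E'
import numpy as np, cv2
from bench import readout, vision, ctrl
from scipy.spatial.transform import Rotation as R
def rot(q): return R.from_quat([q[1],q[2],q[3],q[0]])
def cam(name):
    o=readout.get_obs(); c=vision.camera(name)
    if 'extrinsics' in c: c['T']=np.array(c['extrinsics'])
    else:
        T=np.eye(4);T[:3,:3]=rot(o['eef_rot']).as_matrix();T[:3,3]=o['eef_pos'];c['T']=T@np.array(c['hand_eye'])
    return c
def onplane(c,uv,z):
    K=np.array(c['camera_matrix']);uv=np.array(uv,float).reshape(-1,1,2)
    n=cv2.undistortPoints(uv,K,np.array([c['k1'],0,0,0.])).reshape(-1,2)
    d=np.c_[n,np.ones(len(n))]@c['T'][:3,:3].T; p=c['T'][:3,3]
    return p+d*((z-p[2])/d[:,2])[:,None]
def save(c,f): cv2.imwrite('pics/'+f,c['color'][:,:,::-1])
def totool(p,o):  # world tip target -> shift mm in tool axes
    Rm=rot(o['eef_rot']).as_matrix()
    return Rm.T@(np.array(p)-np.array(o['eef_pos']))*1000-np.array([0,0,ctrl.tips_ahead*1000])
E
python3 - <<'E'
from h import *
o=readout.get_obs();print(o['eef_pos'],o['eef_rot'],o['wrist_force'],o['opening'],ctrl.tips_ahead)
c=cam('top');save(c,'top.png');print(c['T'],c['k1'],c['camera_matrix'])
E
```

```text
[0.14912427 0.55476145 0.24934783] [-3.03488687e-04  1.31042935e-01  9.91376279e-01 -8.54964678e-04] [-0.25354026 -0.10148949 -1.55509368] 1.0017928354933576 0.019
[[-0.01959727 -0.99728004  0.07105251  0.37843348]
 [-0.99952475  0.02123356  0.02234745 -0.03969181]
 [-0.02379537 -0.0705808  -0.99722221  1.45996563]
 [ 0.          0.          0.          1.        ]] -0.16277760254879614 [[603.53761376   0.         317.8465031 ]
 [  0.         603.53761376 235.64502672]
 [  0.           0.           1.        ]]
```

View pics/top.png

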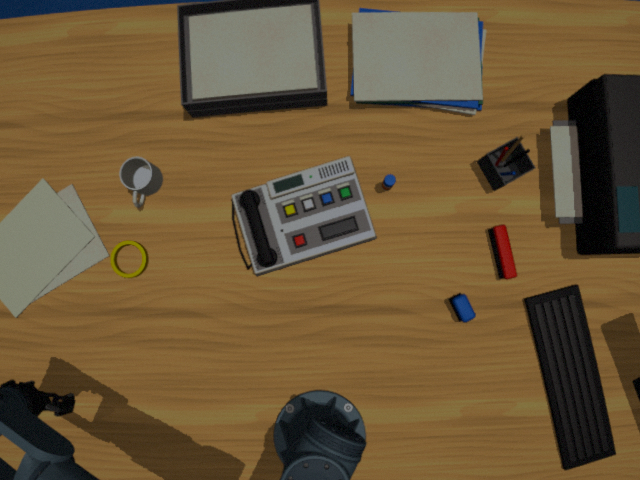

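The top view shows the station near (304,217): red key at (299,240), yellow, white, blue and green keys at (290,210), (308,203), (326,198), (344,192), and the talk bar at (338,228).

```bash
cat >> h.py <<'E'
def blobs(c,roi,amin=20,s0=120):
    x0,y0,x1,y1=roi
    h=cv2.cvtColor(c['color'],cv2.COLOR_RGB2HSV)[y0:y1,x0:x1]
    out={}
    for n,lo,hi in(('red',172,6),('yellow',22,35),('green',45,85),('blue',100,125)):
        H=h[...,0]; m=((H>=lo)&(H<=hi)) if lo<hi else ((H>=lo)|(H<=hi))
        m=(m&(h[...,1]>s0)&(h[...,2]>60)).astype(np.uint8)
        k,_,st,ce=cv2.connectedComponentsWithStats(m)
        if k>1:
            i=1+st[1:,4].argmax()
            if st[i,4]>=amin: out[n]=(ce[i]+[x0,y0],st[i,4])
    return out
KEY={'red':(-55,25)}
def pose(P): # fit station xy,yaw from red+zone keys (world xy), order along zone row
    z=[(n,P[n]) for n in('yellow','blue','green')]
    src=np.array([KEY[n] for n in P])/1000.;dst=np.array([P[n][:2] for n in P])
    a=src-src.mean(0);b=dst-dst.mean(0)
    yaw=np.arctan2((a[:,0]*b[:,1]-a[:,1]*b[:,0]).sum(),(a*b).sum())
    M=np.array([[np.cos(yaw),-np.sin(yaw)],[np.sin(yaw),np.cos(yaw)]])
    t=dst.mean(0)-M@src.mean(0)
    return t,yaw,M,np.abs(src@M.T+t-dst)*1000
KEY.update(yellow=(20,25),blue=(20,-65),green=(20,-110))
E
python3 - <<'E'
from h import *
c=cam('top');B=blobs(c,(270,180,365,260));print(B)
P={n:onplane(c,v[0],.067)[0] for n,v in B.items()}
t,yaw,M,e=pose(P);print(t,yaw,e)
o=readout.get_obs()
for n,k in list(KEY.items())+[('bar',(-55,-70))]:
    w=M@(np.array(k)/1000)+t;print(n,w)
w=M@np.array([-.02,-.02])+t
print('tool shift to look pose',totool([w[0],w[1],.25-.019],o), 'tool x dir',rot(o['eef_rot']).as_matrix()[:,0],vision.camera('wrist')['hand_eye'])
E
```

```text
{'red': (array([299.08045977, 239.97701149]), np.int32(87)), 'yellow': (array([289.65882353, 209.37647059]), np.int32(85)), 'green': (array([345.1369863 , 192.04109589]), np.int32(73)), 'blue': (array([326.525 , 197.7125]), np.int32(80))}
[0.5282525  0.02634623] 0.2816207832949326 [[0.08347232 0.09765838]
 [0.20335861 0.03533181]
 [0.02207917 0.20433105]
 [0.14196546 0.14200447]]
red [0.46847133 0.03507618]
yellow [0.5405168  0.05591965]
blue [ 0.56552897 -0.03053491]
green [ 0.57803505 -0.0737622 ]
bar [ 0.49487306 -0.05618142]
tool shift to look pose [-4.96660181e+02 -4.39279254e+02 -3.35136341e-02] tool x dir [-9.65657916e-01  2.59816574e-01  3.71119017e-04] [[-7.33440347e-04 -9.62063570e-01 -2.72824393e-01  6.95585444e-02]
 [ 9.99999701e-01 -6.39228031e-04 -4.34206508e-04 -2.88895285e-04]
 [ 2.43337263e-04 -2.72824630e-01  9.62063751e-01 -1.22849430e-01]
 [ 0.00000000e+00  0.00000000e+00  0.00000000e+00  1.00000000e+00]]
```

Request:
play_rows(xyz=[[-40,-35,0],[-80,-70,0],[-120,-105,0],[-160,-140,0],[-200,-176,0],[-240,-211,0],[-280,-246,0],[-320,-281,0],[-360,-316,0],[-400,-352,0]], rot=[[0,0,-0.05],[0,0,-0.1],[0,0,-0.15],[0,0,-0.2],[0,0,-0.25],[0,0,-0.3],[0,0,-0.35],[0,0,-0.4],[0,0,-0.45],[0,0,-0.545]], grip=[0,0,0,0,0,0,0,0,0,0])

```text
time_s: 1.4
eef_pos: [0.4448, 0.1099, 0.2503]
eef_rot: [0.0, -0.142, 0.99, 0.0]
wrist_force: [0.4, 0.0, -0.5]
opening: 0.003
grasp_force: 0.0
```

```bash
python3 - <<'E'
from h import *
o=readout.get_obs();print(o['time_s'],o['eef_pos'],o['eef_rot'],o['wrist_force'],o['opening'])
print(totool([.5146,.0016,.231],o))
c=cam('wrist');save(c,'w1.png')
E
```

```text
1.4 [0.44481808 0.10987243 0.25029259] [ 1.35629212e-04 -1.41855307e-01  9.89887390e-01  8.93783885e-05] [ 0.36813732  0.01977186 -0.53201663] 0.0025897103196399875
[ -36.5604166  -123.51525205    0.28623135]
```

View pics/w1.png

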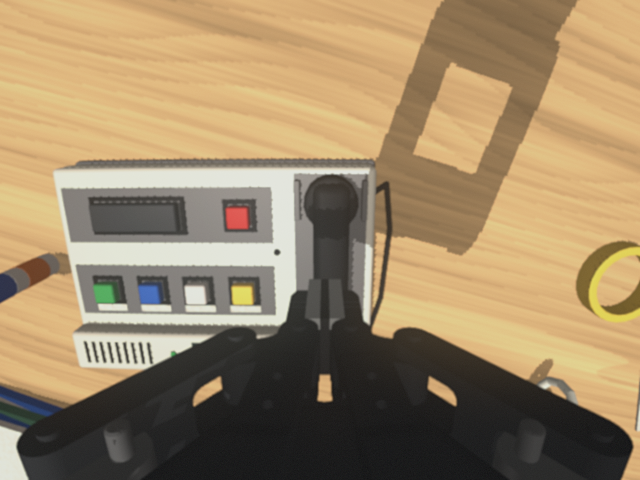

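The wrist view shows the keys from the robot side: red (237,217), green (106,293), blue (150,292), yellow (243,294), and the bar (137,215).

```bash
python3 - <<'E'
from h import *
o=readout.get_obs()
c=cam('wrist');B=blobs(c,(65,185,270,318),100);print(B)
P={n:onplane(c,v[0],.067)[0] for n,v in B.items()}
t,yaw,M,e=pose(P);print(t,yaw,e.round(1))
for n,k in list(KEY.items())+[('bar',(-55,-70))]:
    w=M@(np.array(k)/1000)+t;print(n,w,totool([*w,.09],o).round(1))
X=rot(o['eef_rot']).as_matrix()[:,0];print('yaw err',yaw-np.arctan2(-X[1],-X[0]))
E
```

```text
{'red': (array([244.05128205, 215.03155819]), np.int32(507)), 'yellow': (array([248.07859079, 292.51219512]), np.int32(369)), 'green': (array([110.04313725, 291.01960784]), np.int32(255)), 'blue': (array([155.47159091, 291.33238636]), np.int32(352))}
[0.52664317 0.02714274] 0.28220779957918685 [[0.3 0. ]
 [0.  0.7]
 [0.1 0.3]
 [0.4 0.3]]
red [0.46685689 0.03583759] [  1.7 -71.  141.8]
yellow [0.53889011 0.05672335] [-73.3 -71.3 141.9]
blue [ 0.56395302 -0.02971652] [ -72.9 -161.3  142.3]
green [ 0.57648448 -0.07293645] [ -72.7 -206.3  142.5]
bar [ 0.49331218 -0.05540449] [   2.1 -166.   142.2]
yaw err -0.004279267295589362
```

Request:
play_rows(xyz=[[0,-24,0],[1,-48,10],[1,-71,40],[1,-71,75],[1,-71,105],[1,-71,125],[1,-71,135],[1,-71,140],[1,-71,140],[1,-71,140]], rot=[[0,0,0],[0,0,0],[0,0,0],[0,0,0],[0,0,0],[0,0,0],[0,0,0],[0,0,0],[0,0,0],[0,0,0]], grip=[0,0,0,0,0,0,0,0,0,0])

```text
time_s: 2.75
eef_pos: [0.4636, 0.043, 0.1111]
eef_rot: [0.001, -0.141, 0.99, -0.0]
wrist_force: [0.7, 0.5, 1.0]
opening: 0.0
grasp_force: 0.0
```

```bash
python3 - <<'E'
from h import *
o=readout.get_obs();print(o['time_s'],o['eef_pos'],o['wrist_force'])
for n,w in dict(red=(.4677,.0355),blue=(.5647,-.0301),bar=(.4941,-.0558)).items(): print(n,totool([*w,.067],o).round(1))
c=cam('wrist');save(c,'w2.png')
E
```

```text
2.75 [0.46360465 0.04295043 0.11106933] [0.67056814 0.4667331  0.99933121]
red [-1.8 -8.3 25.1]
blue [-76.7 -98.3  25.2]
bar [  -1.7 -103.3   25.1]
```

View pics/w2.png

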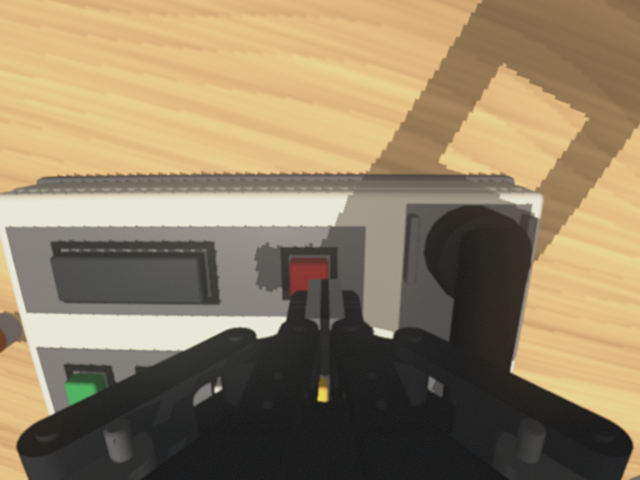

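```bash
python3 - <<'E'
from h import *
o=readout.get_obs();c=cam('wrist');print(o['eef_pos'])
B=blobs(c,(270,235,345,300),50);print(B)
h=cv2.cvtColor(c['color'],cv2.COLOR_RGB2HSV);m=((h[...,0]>=172)|(h[...,0]<=6))&(h[...,1]>120)&(h[...,2]>60)
for v in range(250,296,4): 
    u=np.flatnonzero(m[v,270:345]); print(v,(u.min()+270,u.max()+270,h[v,300]) if len(u) else None)
for uv in [(289,258),(328,258),(309,258)]:
    p=onplane(c,uv,.067)[0];print(p,totool(p,o).round(1))
for n,w in dict(red=(.4677,.0355),blue=(.5647,-.0301),bar=(.4941,-.0558)).items(): print(n,totool([*w,.067],o).round(1))
cv2.imwrite('pics/w3.png',cv2.resize(c['color'][220:320,0:360,::-1],None,fx=2.2,fy=2.2,interpolation=cv2.INTER_CUBIC))
E
```

```text
[0.46356525 0.04292208 0.11103319]
{'red': (array([305.88967611, 272.75      ]), np.int32(988))}
250 None
254 None
258 None
262 (np.int64(291), np.int64(326), array([  3, 129, 101], dtype=uint8))
266 (np.int64(289), np.int64(327), array([  1, 154, 134], dtype=uint8))
270 (np.int64(289), np.int64(327), array([  1, 154, 139], dtype=uint8))
274 (np.int64(289), np.int64(327), array([  2, 160, 137], dtype=uint8))
278 (np.int64(289), np.int64(327), array([  1, 160, 137], dtype=uint8))
282 (np.int64(290), np.int64(307), array([  1, 158, 137], dtype=uint8))
286 (np.int64(290), np.int64(307), array([  1, 161, 136], dtype=uint8))
290 (np.int64(290), np.int64(306), array([  2, 127,  92], dtype=uint8))
294 (np.int64(290), np.int64(292), array([ 0, 16, 47], dtype=uint8))
[0.45823002 0.02303671 0.067     ] [ 10.7 -17.6  25. ]
[0.45285524 0.04157358 0.067     ] [10.7  1.7 25. ]
[0.45547041 0.03254682 0.067     ] [10.7 -7.7 25. ]
red [-1.8 -8.3 25. ]
blue [-76.7 -98.3  25.2]
bar [  -1.8 -103.3   25.1]
```

View pics/w3.png

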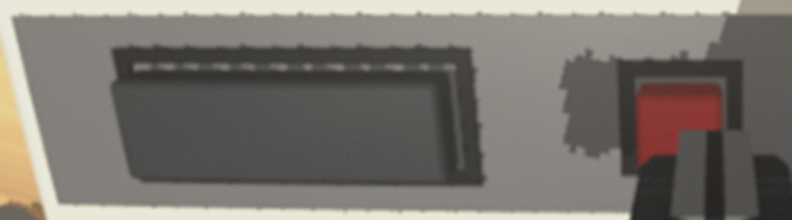

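The crop shows the bar cap at about (50–203, 255–300) in full-image pixels and the red cap at u 289–327, v 260–293, so the offset to red is about (-1, -8, 25) mm.

Request:
play_rows(xyz=[[-1,-8,0],[-1,-8,10],[-1,-8,18],[-1,-8,22],[-1,-8,24],[-1,-8,26],[-1,-8,28],[-1,-8,30],[-1,-8,31],[-1,-8,31]], rot=[[0,0,0],[0,0,0],[0,0,0],[0,0,0],[0,0,0],[0,0,0],[0,0,0],[0,0,0],[0,0,0],[0,0,0]], grip=[0,0,0,0,0,0,0,0,0,0])

```text
time_s: 4.1
eef_pos: [0.4662, 0.0356, 0.0795]
eef_rot: [0.0, -0.141, 0.99, 0.0]
wrist_force: [-2.4, 0.9, 4.9]
opening: -0.002
grasp_force: 2.4
```

Request:
play_rows(xyz=[[0,0,0.5],[0,0,1],[0,0,1.5],[0,0,1.5],[0,0,1.5],[0,0,1.5],[0,0,1.5],[0,0,1.5],[0,0,1.5],[0,0,1.5]], rot=[[0,0,0],[0,0,0],[0,0,0],[0,0,0],[0,0,0],[0,0,0],[0,0,0],[0,0,0],[0,0,0],[0,0,0]], grip=[0,0,0,0,0,0,0,0,0,0])

```text
time_s: 5.35
eef_pos: [0.4662, 0.0356, 0.0784]
eef_rot: [-0.0, -0.141, 0.99, 0.0]
wrist_force: [-4.2, 0.7, 10.6]
opening: -0.001
grasp_force: 4.7
```

Request:
play_rows(xyz=[[0,0,-15],[0,0,-30],[-15,-18,-30],[-35,-42,-30],[-55,-66,-30],[-70,-84,-30],[-75,-90,-30],[-75,-90,-25],[-75,-90,-18],[-75,-90,-16]], rot=[[0,0,0],[0,0,0],[0,0,0],[0,0,0],[0,0,0],[0,0,0],[0,0,0],[0,0,0],[0,0,0],[0,0,0]], grip=[0,0,0,0,0,0,0,0,0,0])

```text
time_s: 6.6
eef_pos: [0.562, -0.0293, 0.0928]
eef_rot: [-0.001, -0.141, 0.99, 0.0]
wrist_force: [-0.4, 0.6, -0.6]
opening: 0.004
grasp_force: 0.0
```

```bash
python3 - <<'E'
from h import *
c=cam('wrist');save(c,'w4.png');o=readout.get_obs();print(o['eef_pos'],o['wrist_force'],totool((.5642,-.0301,.067),o))
E
```

```text
[ 0.56225251 -0.02935941  0.09290333] [-0.35366029  0.36505464  0.20797427] [-1.70216001 -1.27793982  6.8996796 ]
```

View pics/w4.png

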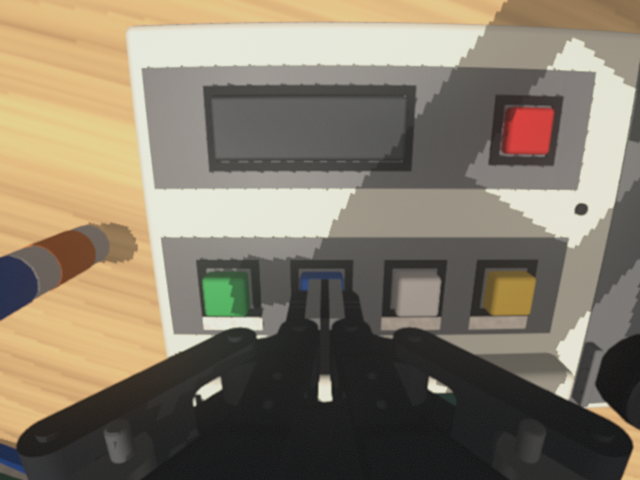

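The fingertips (305–343, 285) sit over the blue cap (300–342), and the red cap at (528,130) is down.

Request:
play_rows(xyz=[[-1,-1,3],[-1,-1,6],[-1,-1,8],[-1,-1,10],[-1,-1,11.5],[-1,-1,13],[-1,-1,14],[-1,-1,14.5],[-1,-1,14.5],[-1,-1,14.5]], rot=[[0,0,0],[0,0,0],[0,0,0],[0,0,0],[0,0,0],[0,0,0],[0,0,0],[0,0,0],[0,0,0],[0,0,0]], grip=[0,0,0,0,0,0,0,0,0,0])

```text
time_s: 7.9
eef_pos: [0.5645, -0.0307, 0.0795]
eef_rot: [0.0, -0.141, 0.99, -0.0]
wrist_force: [-2.3, 0.2, 5.2]
opening: -0.001
grasp_force: 2.5
```

Request:
play_rows(xyz=[[0,0,0.6],[0,0,1.2],[0,0,1.2],[0,0,1.2],[0,0,-14],[0,0,-28],[20,-1,-28],[45,-3,-28],[67,-5,-28],[75,-5,-28]], rot=[[0,0,0],[0,0,0],[0,0,0],[0,0,0],[0,0,0],[0,0,0],[0,0,0],[0,0,0],[0,0,0],[0,0,0]], grip=[0,0,0,0,0,0,0,0,0,0])

```text
time_s: 9.15
eef_pos: [0.4935, -0.0567, 0.108]
eef_rot: [0.0, -0.14, 0.99, -0.0]
wrist_force: [-0.9, -0.2, -0.3]
opening: -0.002
grasp_force: 0.0
```

```bash
python3 - <<'E'
from h import *
c=cam('wrist');save(c,'w5.png');o=readout.get_obs();print(o['eef_pos'],o['wrist_force'],totool((.4936,-.0560,.067),o))
E
```

```text
[ 0.49312928 -0.05668481  0.10780002] [-0.18664808  0.08074597 -0.90532965] [-0.63592194  0.54002846 21.79994873]
```

View pics/w5.png

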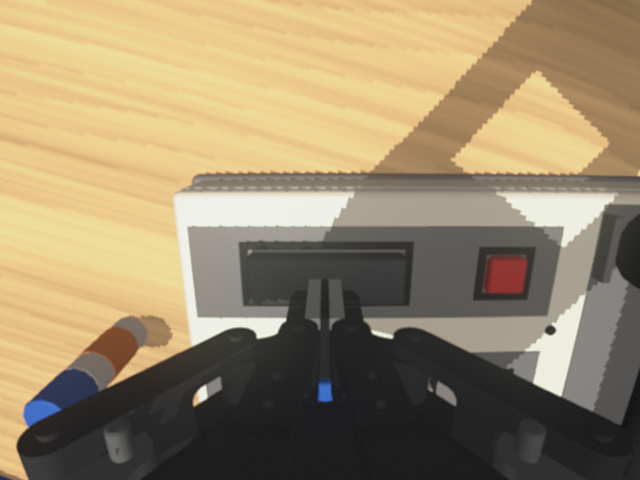

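The fingertips (325,285) are centred over the talk bar (242–412, 245–305), and red is down.

Request:
play_rows(xyz=[[0,0,8],[0,0,15],[0,0,19],[0,0,21],[0,0,23],[0,0,25],[0,0,27],[0,0,28],[0,0,29],[0,0,29]], rot=[[0,0,0],[0,0,0],[0,0,0],[0,0,0],[0,0,0],[0,0,0],[0,0,0],[0,0,0],[0,0,0],[0,0,0]], grip=[0,0,0,0,0,0,0,0,0,0])

```text
time_s: 10.45
eef_pos: [0.4938, -0.0562, 0.0787]
eef_rot: [-0.0, -0.141, 0.99, 0.0]
wrist_force: [-4.4, 2.7, 9.0]
opening: -0.004
grasp_force: 4.2
```

Request:
play_rows(xyz=[[0,0,0.5],[0,0,1],[0,0,1],[0,0,1],[0,0,1],[0,0,1],[0,0,1],[0,0,1],[0,0,1],[0,0,1]], rot=[[0,0,0],[0,0,0],[0,0,0],[0,0,0],[0,0,0],[0,0,0],[0,0,0],[0,0,0],[0,0,0],[0,0,0]], grip=[0,0,0,0,0,0,0,0,0,0])

```text
time_s: 11.7
eef_pos: [0.4938, -0.0562, 0.078]
eef_rot: [-0.0, -0.141, 0.99, 0.0]
wrist_force: [-5.6, 2.8, 11.6]
opening: -0.0
grasp_force: 5.6
```

```bash
python3 -c "
from bench import ctrl
print(ctrl.hand_in())"
```

```text
the job is handed in; nothing more can be done
None
```

I pressed the red power key and then the blue zone key to their end stops. I handed the job in at about 11.7 s with the fingertips holding the talk bar fully down at about 12 N; no verdict was returned, and I saw no contact with the other keys or the handset.

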